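# Set the photometer's filter lever to its third click and take a reading

## Robot

A 6-joint arm with a two-finger parallel gripper is mounted at the origin on a cart in front of the work surface, level with it; the furniture and walls round the work are solid. World frame = base frame: x ahead of the robot, y to its left, z up, the work surface at z = 0. Lengths are in m, angles in rad, forces in N, time in s.
With the tool pointing down it reaches from about 0.25 to 0.725 m from the base axis. Payload 4 kg.
Tool frame: the origin (TCP) lies at the very end of the fingers, on their centre line; the grasp point (between the pads) lies 19 mm behind it; z points along the fingers, y is the line along which they close (so a half turn about z gives the same grasp; the last joint's range is limited). The gripper opens to 85 mm and grips with 20 to 120 N. Pads are 22 mm wide; open, the fingers measure 114 mm over their backs; the gripper's body (76 mm by 85 mm) begins 54 mm behind the grasp point. The pads swing forward as they close: fully open they stand 13 mm farther back than shut.
Start: joints at [-1.331, 0.241, 0.005, 1.335, 0, 1.571], TCP at [0.119, -0.486, 0.231] pointing down, gripper open.
Joint ranges: [-2.72, 2.72], [-1.05, 1.87], [-1.09, 1.28], [-1.99, 2.15], [-1.42, 1.44], [-3.14, 3.14]. Speed limits (rad/s): [2.79, 2.79, 3.14, 3.14, 3.14, 3.14].

## Interface

Orientations are given as a unit quaternion [x, y, z, w].
In Python, from workcell import bot, vision, workorder, boxes_of gives the robot as it stands.
- The arm moves only by the tool send_rows, never from a script. Its argument "motion" is text: rows parted by semicolons, each of 5 numbers parted by spaces: the closure, from -1 (fully open) to 1 (shut), so that 0 is half open, then the shift along the tool's x, y, z in cm, then the turn about the tool's z in rad. In form: claw x y z twist; .... A call has 1 to 5 rows; each row is the pose to reach, as a shift and turn from the pose commanded when the call began, along the tool's axes at that moment; what a row does not reach only later rows make up. A row lasts 1/10 s, in which the tool goes at most 50 mm and 8.59 degrees, less where a joint would pass 70% of its speed; a pose out of reach is approached as far as the arm can. A call with a gripper value outside its range is refused whole. The fingers move at their own pace and stop on an object; the grip force is fixed at half the most. Time passes only in rows, so rows that repeat a pose let the fingers close. It gives the time, the measured TCP pose, the force, the opening and the grip force at its end, in the units of the state.
- bot.get_obs(): the state, without advancing time (a new reading comes with each control period).
- vision.camera(name): name is "scene" or "top"; returns the picture (480x640x3 uint8, red, green, blue); there is no depth.
- vision.camera_model(name): a dict with "fov_y" (degrees; the focal length in pixels is half the picture's height over the tangent of half this angle, whatever the lens; pixels are square), "cx", "cy" (the principal point, pixels), "k1" (the pictures are not rectified: a ray, as slopes to the right and down, at radius r is drawn at 1 + k1 r^2 times it, then the intrinsics apply), "world_from_camera" (4x4, takes a point from camera to world coordinates). Camera axes: x right, y down, z forward; pixel columns grow to the right and rows downward; lengths in m; the calibration is good to about 2 mm. A picture is of the moment at which its call begins. camera_model takes no time and is no camera call.
- workorder.job_done(): hands the job in; it is judged then, once.
Trained networks look in the newest picture that a camera, given by its name, has taken for a name from the list of things; names that differ only in an ending like _2 or _b are one class to them, and where a whole thing is asked for, a point or a joint stands for the part that bears it (a point fixed in the world has none). Each returns a list of dicts, best first, with "conf" (0 to 1); they miss things now and then, are a little off and sometimes report something else, mostly with a low value. They report only what shows in the picture. A call takes as long as a camera call. They do not tell look-alikes from the thing itself.
- boxes_of(camera, target): "rect" ([centre column, centre row, width, height] in pixels, round what is visible of it).
The state is a dict: "clock": time; "joint_pos": joint angles; "joint_vel": joint speeds; "tau": joint torques, N m; "eef_pos": TCP position; "tool_rot": TCP orientation; "ft_force": force on the tool from outside, world axes, zero at the start; "ft_torque": the same for the moment, N m; "grip_width": finger opening in m; "grasp_force": force on a finger pad.
Only numpy, scipy, OpenCV 4.12 (cv2) and the standard library are available. Lean on these libraries where they do the work, as an engineer would, in place of code of your own. Each camera call takes 0.05 s, during which the arm holds its last target. There are 200 camera calls.

## Task

Take a reading through the third filter of the photometer: with a fingertip, push its filter lever back to the home end of the slot (the end away from the sample vial), then push it the other way and count three clicks from home, stopping in the third and never going past it, since the fourth position is the open aperture. Only then press the large read key right down and let it come up again. Push gently and pinch or lift nothing; leave the sample vial in its well and the things standing around where they are.

Things in the scene. Friction and masses are not known exactly. Their poses are not given: they have to be found in the camera images.
- photometer: Bench filter photometer, light grey case, fixed: 124 deep (x), 204 wide (y), 68 mm high; origin centre of underside, z up, x to its rear, y to the operator's left. Rear half: level deck at 64, filter slide right, sample well left. Front half: panel sloping down 12 degrees, display left, read key right. Fixed stands and a shield up to 340 mm high stand on the bench at y below 0.2 m: carry the tool over them.
- filter_lever: The filter lever's black thumb tab, proud of a slot in the deck: 20 (x) by 12 (y) by 17 mm high, origin at its centre 12.5 mm above the deck (foot 4 mm, top 21 mm above the deck); axes as the photometer's. It slides 56 mm along the photometer's y. It stands at click 1 or 2 at first (at times balanced between). Deck clear round it for 45 mm, save the deck's edges.
- lever_home (a point): Where the tab's origin is when the lever is home, fixed to the photometer (x 24, y -62, z 76.5 mm in its frame): the right end of the slot, away from the vial. Axes as the photometer's. From here along +y a spring ball drops into a notch every 14 mm: clicks 1, 2, 3, 4 at y 14, 28, 42, 56 mm. Leaving a notch takes 5 to 7 N; past the crest midway the lever jumps on into the next notch by itself. Hard stop 1 mm beyond home.
- key_top (a point): Read key, the one large key: grey, 22 (x) by 26 mm (y), on the sloping panel right of the display, 8 mm proud of it; this point is the middle of its top face, z square to the face. It may be pressed straight down.
- read_key (a joint): Read key travel in m: 0 up, 0.0035 fully down (about 4 N); springs back when let go.
- sample_vial: Capped sample vial, 24 diameter, 56 mm high, loose in the round well in the deck at x 28, y 62 mm in the photometer's frame, standing 26 mm proud of the deck. Origin centre of its underside. It stays in the well.
- blank_vial: Bystander: loose capped vial, 28 diameter, 64 mm high, on the worktop left of the photometer. Origin centre of its underside.
- spare_beaker: Bystander: loose small glass beaker, 56 diameter, 72 mm high, on the worktop right of the photometer. Origin centre of its underside.
- bulb: Bystander: loose rubber bulb, 38 diameter, 56 mm high, on the worktop behind the photometer. Origin centre of its underside.
Things that resemble listed ones, but are neither listed nor needed, are in the scene too. Leave any pink look-alike of the sample_vial alone. There is more than one size of the photometer; the job needs the larger.

How it is judged:
By the outcome, as a careful person would: the job done as asked, in the order asked, and still so for the second after the job is handed in, with the robot touching nothing.
It also fails if it takes over 69 s, if anything falls off the work surface, if the arm or the gripper's body presses on something with over 40 N, if the wrist force passes 120 N, or if a joint passes its speed limit or range.

## Working session

There is one attempt and no reset: what is moved stays moved. The work goes in short steps, Python scripts to look and compute and a tool call to move; the robot and the scene stay as the last step left them, time stands still between calls to the robot, and variables do not carry over. Pictures are saved under pics/ and viewed, at most 10 in all, crops included, and the job is handed in when it is done.

Besides the shell and the picture viewer there is one more tool, called by a JSON object that holds its "op" and its "data". send_rows: Moves the arm, as the interface text tells. Its arguments: {"type":"object","properties":{"motion":{"type":"string"}},"required":["motion"]}

```bash
ls; mkdir -p pics; cat > a.py <<'E'
from workcell import bot, vision, workorder, boxes_of
import cv2, numpy as np
E
python3 - <<'E'
from a import *
for c in ("scene","top"):
    im=vision.camera(c); cv2.imwrite(f"pics/{c}1.png",im[:,:,::-1])
    m=vision.camera_model(c); print(c,m["fov_y"],m["cx"],m["cy"],m["k1"],np.round(m["world_from_camera"],4).tolist())
    for t in ("photometer","filter_lever","key_top","sample_vial"):
        print(t,[(np.round(d["rect"]).tolist(),round(d["conf"],2)) for d in boxes_of(c,t)])
o=bot.get_obs();print(o)
E
```

```text
pics
scene 43.74077898493476 318.17961525878223 246.086448919681 0.03739859871001282 [[-0.713, -0.4823, 0.5089, 0.0023], [-0.7009, 0.5093, -0.4993, 0.9042], [-0.0183, -0.7127, -0.7012, 0.7507], [0.0, 0.0, 0.0, 1.0]]
photometer [([388.0, 280.0, 96.0, 123.0], 0.85), ([221.0, 325.0, 108.0, 106.0], 0.71)]
filter_lever [([230.0, 288.0, 14.0, 20.0], 0.69), ([383.0, 248.0, 14.0, 20.0], 0.51)]
key_top [([254.0, 303.0, 13.0, 15.0], 0.66), ([391.0, 343.0, 22.0, 39.0], 0.6), ([418.0, 246.0, 15.0, 16.0], 0.49)]
sample_vial [([372.0, 285.0, 17.0, 21.0], 0.89), ([314.0, 344.0, 14.0, 35.0], 0.65)]
top 43.71614469239437 313.30244469902675 234.45163697839803 -0.04374472754266387 [[0.0298, -0.9975, 0.0643, 0.4056], [-0.9995, -0.0291, 0.0118, 0.4049], [-0.0099, -0.0646, -0.9979, 0.9166], [0.0, 0.0, 0.0, 1.0]]
photometer [([186.0, 197.0, 115.0, 83.0], 0.8), ([349.0, 287.0, 163.0, 145.0], 0.66), ([280.0, 340.0, 19.0, 22.0], 0.42)]
filter_lever [([362.0, 260.0, 12.0, 14.0], 0.76), ([213.0, 172.0, 10.0, 10.0], 0.65)]
key_top [([394.0, 290.0, 18.0, 16.0], 0.8), ([214.0, 204.0, 10.0, 16.0], 0.49)]
sample_vial [([302.0, 295.0, 22.0, 16.0], 0.72), ([398.0, 183.0, 43.0, 39.0], 0.72), ([230.0, 283.0, 23.0, 16.0], 0.66)]
{'clock': 0.5, 'joint_pos': array([-1.33100944e+00,  2.40628782e-01,  4.95051601e-03,  1.33518686e+00,
        9.91230839e-06,  1.57078728e+00]), 'joint_vel': array([ 0.0011429 , -0.00055526,  0.00105242,  0.00046108, -0.00026561,
        0.00174093]), 'tau': array([ 1.21506300e-04, -3.71859241e+01,  2.52461815e+01,  2.79313783e-03,
        2.68057977e-05,  2.54306272e-06]), 'eef_pos': array([ 0.11874606, -0.48567449,  0.23127315]), 'tool_rot': array([ 9.92820845e-01,  1.19610905e-01,  8.06087486e-07, -3.47473736e-05]), 'ft_force': array([ 0.82409287, -0.04812294,  1.22022394]), 'ft_torque': array([-0.01066449,  0.0628835 ,  0.05434215]), 'grasp_force': 0.0, 'grip_width': 0.08552764412448989}
```

View pics/scene1.png

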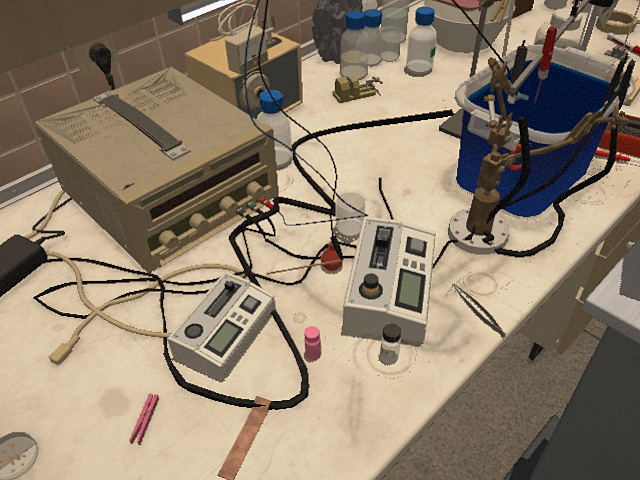

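View pics/top1.png

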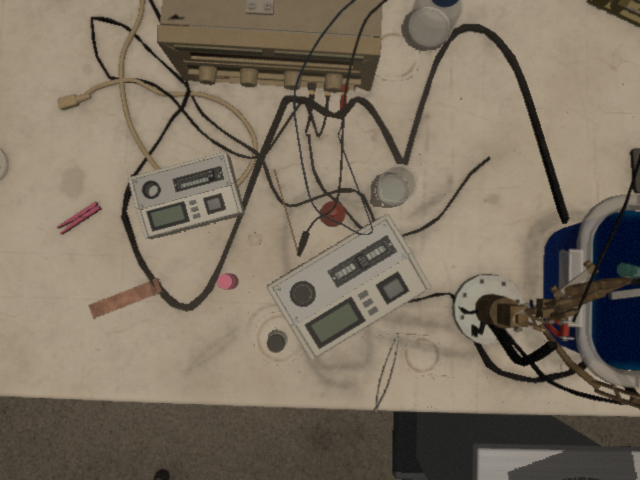

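Scene shows the larger photometer at about (388,280) (smaller copy at (221,325)); top shows it at (349,287) with slot (364,260), well (302,293), key (392,288). Zooming in.

```bash
python3 - <<'E'
import cv2,numpy as np
a=cv2.imread("pics/top1.png")[205:365,260:440]
cv2.imwrite("pics/top_z.png",cv2.resize(a,None,fx=3.7,fy=3.7,interpolation=cv2.INTER_CUBIC))
a=cv2.imread("pics/scene1.png")[205:350,330:450]
cv2.imwrite("pics/scene_z.png",cv2.resize(a,None,fx=4,fy=4,interpolation=cv2.INTER_CUBIC))
E
```

```text
(no output)
```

View pics/top_z.png

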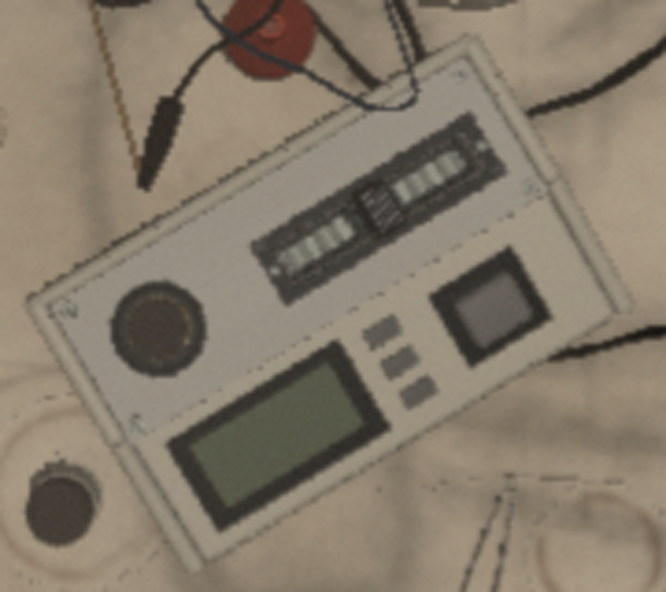

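View pics/scene_z.png

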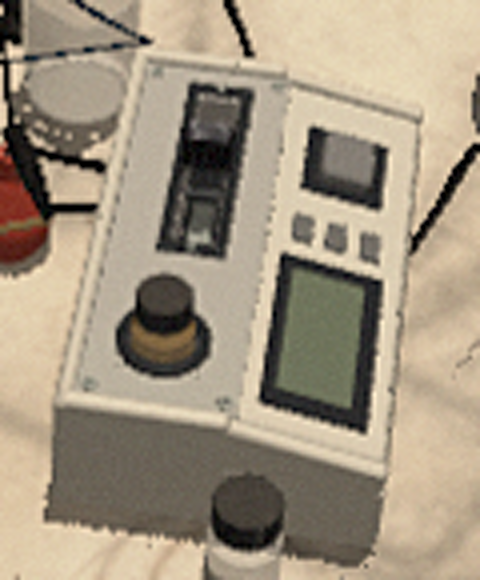

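Zooms show plate, lever tab (top zoom 380,208), well, key and case corners clearly. Fitting the pose from both views.

```bash
cat >> a.py <<'E'
def proj(c,P):
    m=vision.camera_model(c); T=np.linalg.inv(np.array(m["world_from_camera"]))
    q=np.atleast_2d(P)@T[:3,:3].T+T[:3,3]; s=q[:,:2]/q[:,2:]
    s=s*(1+m["k1"]*(s**2).sum(1,keepdims=True)); f=240/np.tan(np.radians(m["fov_y"]/2))
    return s*f+[m["cx"],m["cy"]]
def W(p,L):
    c,s=np.cos(p[2]),np.sin(p[2]); L=np.atleast_2d(L)
    return np.c_[p[0]+c*L[:,0]-s*L[:,1],p[1]+s*L[:,0]+c*L[:,1],L[:,2]]
E
cat > fit.py <<'E'
from a import *
from scipy.optimize import least_squares as LS
L=np.array([[24,-34,64],[28,62,64],[62,102,66],[62,-102,66],[-62,102,53],[-62,-102,53]])/1e3
t=np.array([[379,208],[158,328],[30,300],[475,38],[200,570],[630,310]])/3.7+[260,205]
s=np.array([[206,170],[165,340],[62,402],[138,52],[383,472],[420,110]])/4+[330,205]
r=lambda p:np.r_[(proj("top",W(p,L))-t).ravel(),(proj("scene",W(p,L))-s).ravel()]
p=LS(r,[.33,.36,-.4],loss="soft_l1").x; print(p.round(4)); print(r(p).reshape(-1,2).round(1).tolist())
# tab: y offset from tab-top centre
T=lambda y:W(p,[[.024,y,.085]])
for c,u in(("top",np.array([380,205])/3.7+[260,205]),("scene",np.array([214,105])/4+[330,205])):
    print(c,"tab y",LS(lambda y:(proj(c,T(y[0]))-u).ravel(),[-.03]).x+.062)
# key top: x,y in frame with z from panel
K=lambda k:W(p,[[k[0],k[1],.064+k[0]*np.tan(np.radians(12))+.008]])
for c,u in(("top",np.array([492,308])/3.7+[260,205]),("scene",np.array([350,158])/4+[330,205])):
    print(c,"key",LS(lambda k:(proj(c,K(k))-u).ravel(),[-.03,-.05]).x)
E
python3 fit.py
```

```text
[0.3861 0.3605 0.57  ]
[[-0.6, -0.2], [-0.2, -0.2], [-2.1, 1.3], [0.5, -1.7], [-3.0, 2.7], [2.4, -0.7], [0.2, -0.9], [-0.5, -0.2], [-1.4, 0.1], [0.4, -2.4], [1.9, 0.9], [2.0, -2.2]]
top tab y [0.02803361]
scene tab y [0.0135702]
top key [-0.03169592 -0.05174526]
scene key [-0.03266328 -0.04867883]
```

```bash
cat >> fit.py <<'E'
np.save("p.npy",p)
out=[]
for c,o,w,h,k in(("scene",(355,210),55,70,9),("top",(320,225),90,70,6)):
    a=cv2.imread(f"pics/{c}1.png")[o[1]:o[1]+h,o[0]:o[0]+w]; a=cv2.resize(a,None,fx=k,fy=k,interpolation=cv2.INTER_CUBIC)
    for y,col in((.014,(0,0,255)),(.028,(0,255,0))):
        for z in(.068,.085):
            b=W(p,[[.024+sx*.01,y-.062+sy*.006,z] for sx,sy in((-1,-1),(1,-1),(1,1),(-1,1))])
            cv2.polylines(a,[np.int32((proj(c,b)+.5-o)*k)],True,col,1)
    out.append(cv2.copyMakeBorder(a,0,600-a.shape[0],0,0,cv2.BORDER_CONSTANT) if a.shape[0]<600 else a[:600])
a=np.hstack(out); cv2.imwrite("pics/cmp.png",cv2.resize(a,None,fx=.75,fy=.75,interpolation=cv2.INTER_AREA))
E
python3 fit.py >/dev/null
```

```text
(no output)
```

View pics/cmp.png

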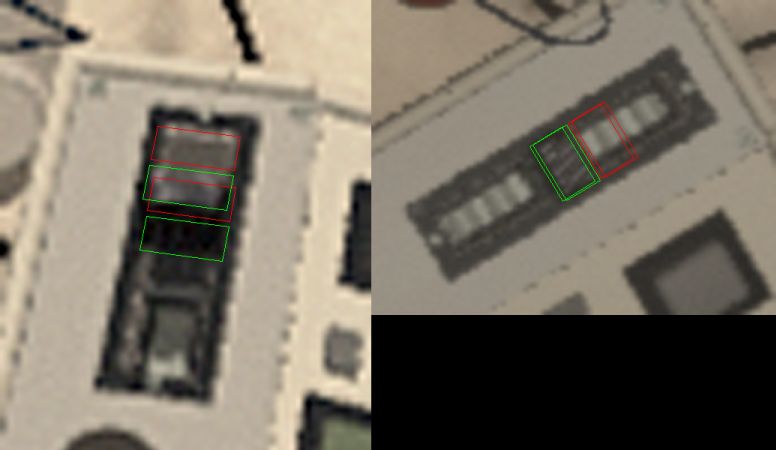

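Both views agree: tab at click 2 (green), pose good to ~2 mm. Lift with fingers shut first.

{"op": "send_rows", "data": {"motion": "1 0 0 -5 0; 1 0 0 -10 0; 1 0 0 -15 0; 1 0 0 -18 0; 1 0 0 -18 0"}}

```text
clock: 1.0
eef_pos: [0.1191, -0.4871, 0.4166]
tool_rot: [0.993, 0.12, 0.001, 0.005]
ft_force: [0.8, -0.2, -0.9]
grip_width: 0.0124
grasp_force: 0.0
```

```bash
cat >> a.py <<'E'
from scipy.spatial.transform import Rotation as R
def go(xyz,yaw=None):
    "shift in cm (tool axes) and twist to reach world xyz, yaw of tool x"
    o=bot.get_obs(); M=R.from_quat(o["tool_rot"]).as_matrix()
    d=M.T@(np.array(xyz)-o["eef_pos"])*100
    y0=np.arctan2(M[1,0],M[0,0]); tw=None if yaw is None else -((yaw-y0+np.pi)%(2*np.pi)-np.pi)
    print("shift",d.round(2),"twist",tw,"yaw",round(y0,3)); return d,tw
def st(p=None):
    o=bot.get_obs(); p=np.load("p.npy") if p is None else p
    c,s=np.cos(p[2]),np.sin(p[2]); d=o["eef_pos"][:2]-p[:2]; f=o["ft_force"]
    print("t",o["clock"],"frame xyz mm",np.r_[c*d[0]+s*d[1],-s*d[0]+c*d[1],o["eef_pos"][2]].round(4)*1e3,"F frame",np.round([c*f[0]+s*f[1],-s*f[0]+c*f[1],f[2]],2),"j",o["joint_pos"].round(2),"w",round(o["grip_width"],4))
E
python3 - <<'E'
from a import *
st(); p=np.load("p.npy"); yaw=p[2]+np.pi/2
go([.38,-.1,.41],yaw); go(W(p,[[.024,-.009,.12]])[0],yaw)
E
```

```text
t 1.0 frame xyz mm [-682.2 -569.5  416.6] F frame [ 0.56 -0.57 -0.89] j [-1.33  0.24  0.49  1.8  -0.    1.57] w 0.0124
shift [ 34.54 -31.41   0.34] twist -1.9010821875466473 yaw 0.24
shift [ 48.63 -76.22  28.88] twist -1.9010821875466473 yaw 0.24
```

{"op": "send_rows", "data": {"motion": "1 3.4 -3.1 0 -0.12; 1 6.8 -6.2 0 -0.24; 1 10.2 -9.3 0 -0.36; 1 13.6 -12.4 0 -0.48; 1 17 -15.5 0 -0.6"}}

```text
clock: 1.5
eef_pos: [0.2475, -0.293, 0.4105]
tool_rot: [0.912, 0.41, -0.0, -0.0]
ft_force: [1.4, 0.1, 1.2]
grip_width: 0.0
grasp_force: 0.0
```

```bash
python3 - <<'E'
from a import *
st(); p=np.load("p.npy"); yaw=p[2]+np.pi/2
go([.38,-.1,.41],yaw); go(W(p,[[.024,-.009,.41]])[0],yaw)
E
```

```text
t 1.5 frame xyz mm [-469.4 -475.4  410.5] F frame [ 1.29 -0.68  1.17] j [-0.87  0.    0.19  1.76  0.    1.43] w 0.0
shift [23.23 -2.92  0.06] twist -1.2969960304590913 yaw 0.844
shift [ 60.11 -31.56   0.1 ] twist -1.2969960304590913 yaw 0.844
```

{"op": "send_rows", "data": {"motion": "1 4.6 -0.6 0 -0.13; 1 9.2 -1.2 0 -0.26; 1 13.8 -1.8 0 -0.39; 1 18.4 -2.4 0 -0.52; 1 23 -3 0 -0.65"}}

```text
clock: 2.0
eef_pos: [0.3787, -0.1016, 0.4107]
tool_rot: [0.733, 0.68, -0.0, -0.0]
ft_force: [1.5, 0.2, 0.0]
grip_width: 0.0002
grasp_force: 0.0
```

```bash
python3 - <<'E'
from a import *
st(); p=np.load("p.npy"); yaw=p[2]+np.pi/2
go(W(p,[[.024,-.009,.41]])[0],yaw)
E
```

```text
t 2.0 frame xyz mm [-255.6 -385.1  410.7] F frame [ 1.31 -0.66  0.01] j [-0.26  0.02  0.21  1.76 -0.    1.38] w 0.0002
shift [46.86 -0.3   0.07] twist -0.6456162693676353 yaw 1.495
```

{"op": "send_rows", "data": {"motion": "1 4.7 0 0 -0.13; 1 9.4 0 0 -0.26; 1 14.1 0 0 -0.39; 1 18.8 -0.1 0 -0.52; 1 23.4 -0.1 0 -0.64"}}

```text
clock: 2.5
eef_pos: [0.3956, 0.1318, 0.4106]
tool_rot: [0.482, 0.876, -0.0, -0.0]
ft_force: [0.4, -0.6, 0.0]
grip_width: -0.0002
grasp_force: 0.0
```

```bash
python3 - <<'E'
from a import *
st(); p=np.load("p.npy"); yaw=p[2]+np.pi/2
go(W(p,[[.024,-.009,.41]])[0],yaw)
E
```

```text
t 2.5 frame xyz mm [-115.4 -197.7  410.6] F frame [-0.   -0.68  0.05] j [ 0.32  0.07  0.26  1.76 -0.    1.33] w -0.0002
shift [18.95 13.84  0.05] twist -0.005507502299043843 yaw 2.135
```

{"op": "send_rows", "data": {"motion": "1 3.8 2.8 0 -0.0055; 1 7.6 5.6 0 -0.0055; 1 11.4 8.4 0 -0.0055; 1 15.2 11.2 0 -0.0055; 1 19 13.9 0 -0.0055"}}

```text
clock: 3.0
eef_pos: [0.4129, 0.3665, 0.4103]
tool_rot: [0.482, 0.876, -0.001, -0.0]
ft_force: [1.4, 0.3, 0.3]
grip_width: 0.0003
grasp_force: 0.0
```

{"op": "send_rows", "data": {"motion": "1 0 0 5 0; 1 0 0 10 0; 1 0 0 15 0; 1 0 0 20 0; 1 0 0 25 0"}}

```text
clock: 3.5
eef_pos: [0.4125, 0.364, 0.1585]
tool_rot: [0.482, 0.876, -0.0, -0.0]
ft_force: [0.9, 1.4, -0.7]
grip_width: 0.0002
grasp_force: 0.0
```

```bash
python3 - <<'E'
from a import *
st()
im=vision.camera("scene"); im2=vision.camera("top")
a=im[150:330,300:460,::-1]; b=im2[180:360,250:440,::-1]
cv2.imwrite("pics/c2.png",cv2.resize(np.hstack([a,b]),None,fx=2.28,fy=2.28,interpolation=cv2.INTER_CUBIC))
E
```

```text
t 3.5 frame xyz mm [ 24.1 -11.3 158.5] F frame [ 1.53  0.67 -0.67] j [0.72 0.38 0.01 1.2  0.   1.73] w 0.0002
```

View pics/c2.png

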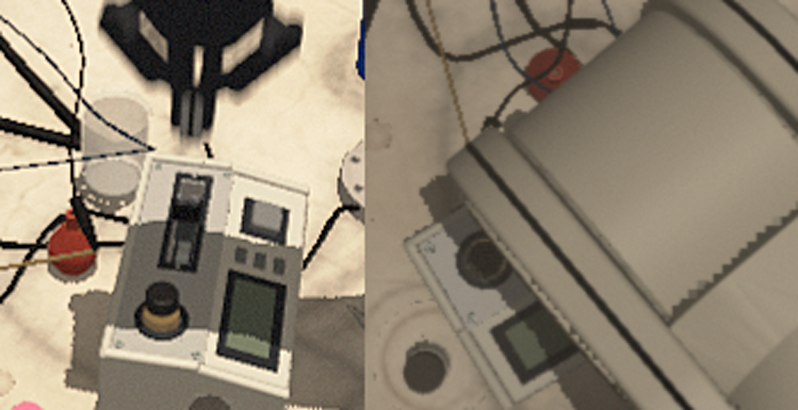

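Scene view (left) shows the shut fingers above the deck (≈190,130), tab at (190,185); top view is blocked by the arm. Descending beside the tab.

{"op": "send_rows", "data": {"motion": "1 0.2 0 3 0; 1 0.3 0 5 0; 1 0.3 0 7 0; 1 0.3 0 8.3 0; 1 0.3 0 8.3 0"}}

```text
clock: 4.1
eef_pos: [0.4119, 0.3673, 0.0786]
tool_rot: [0.482, 0.876, -0.0, -0.0]
ft_force: [-0.4, -0.3, -0.6]
grip_width: -0.0002
grasp_force: 0.0
```

```bash
python3 - <<'E'
from a import *
st()
im=vision.camera("scene")
a=im[190:300,340:440,::-1]
cv2.imwrite("pics/c3.png",cv2.resize(a,None,fx=5,fy=5,interpolation=cv2.INTER_CUBIC))
E
```

```text
t 4.1 frame xyz mm [25.4 -8.2 78.6] F frame [-0.52 -0.08 -0.55] j [ 0.73  0.45 -0.11  1.01  0.    1.73] w -0.0002
```

View pics/c3.png

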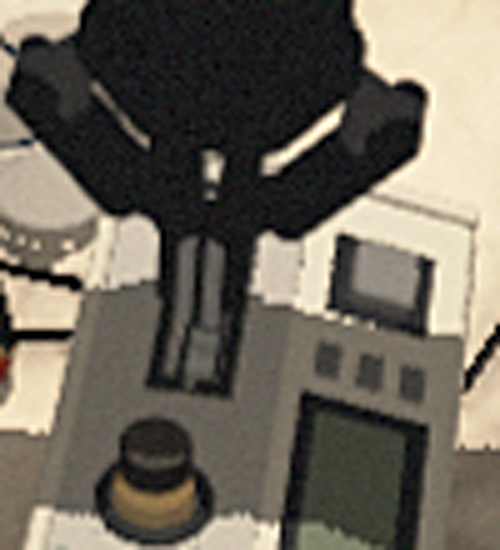

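{"op": "send_rows", "data": {"motion": "1 0 0 0.35 0; 1 -0.3 0 0.35 0; 1 -0.6 0 0.35 0; 1 -0.8 0 0.35 0; 1 -1 0 0.35 0"}}

```text
clock: 4.65
eef_pos: [0.4169, 0.3598, 0.0756]
tool_rot: [0.482, 0.876, 0.001, -0.001]
ft_force: [-2.4, 3.9, 1.9]
grip_width: 0.0002
grasp_force: 2.9
```

```bash
python3 -c "
from a import *
st()"
```

```text
t 4.65 frame xyz mm [ 25.6 -17.3  75.6] F frame [0.08 4.63 1.88] j [ 0.71  0.45 -0.12  1.    0.    1.72] w 0.0002
```

Contact at the expected place (4.6 N). Continue gently.

{"op": "send_rows", "data": {"motion": "1 -0.2 0 0 0; 1 -0.4 0 0 0; 1 -0.6 0 0 0; 1 -0.8 0 0 0; 1 -1 0 0 0"}}

```text
clock: 5.15
eef_pos: [0.4225, 0.3493, 0.0744]
tool_rot: [0.482, 0.876, -0.001, 0.0]
ft_force: [-0.2, 0.4, -0.2]
grip_width: -0.0004
grasp_force: 0.0
```

{"op": "send_rows", "data": {"motion": "1 -0.2 0 0 0; 1 -0.4 0 0 0; 1 -0.6 0 0 0; 1 -0.8 0 0 0; 1 -1 0 0 0"}}

```text
clock: 5.65
eef_pos: [0.4278, 0.3412, 0.0745]
tool_rot: [0.482, 0.876, -0.001, 0.0]
ft_force: [-0.5, -0.0, -0.5]
grip_width: -0.0002
grasp_force: 0.1
```

```bash
python3 -c "
from a import *
st()"
```

```text
t 5.65 frame xyz mm [ 24.7 -38.7  74.5] F frame [-0.42  0.21 -0.47] j [ 0.67  0.45 -0.12  1.   -0.    1.68] w -0.0002
```

{"op": "send_rows", "data": {"motion": "1 -0.1 0 0 0; 1 -0.2 0 0 0; 1 -0.3 0 0 0; 1 -0.4 0 0 0; 1 -0.5 0 0 0"}}

```text
clock: 6.15
eef_pos: [0.4306, 0.3374, 0.0749]
tool_rot: [0.482, 0.876, 0.0, 0.0]
ft_force: [-0.3, 0.1, -0.4]
grip_width: 0.0
grasp_force: 0.0
```

{"op": "send_rows", "data": {"motion": "1 -0.05 0 0 0; 1 -0.1 0 0 0; 1 -0.1 0 0 0"}}

```text
clock: 6.45
eef_pos: [0.431, 0.3367, 0.0748]
tool_rot: [0.482, 0.876, 0.0, 0.0]
ft_force: [-1.2, 0.4, -0.0]
grip_width: 0.0003
grasp_force: 0.0
```

```bash
python3 -c "
from a import *
st()"
```

```text
t 6.45 frame xyz mm [ 25.  -44.2  74.8] F frame [-0.76  1.02 -0.01] j [ 0.66  0.45 -0.13  1.   -0.    1.67] w 0.0003
```

{"op": "send_rows", "data": {"motion": "1 -0.05 0 0 0; 1 -0.1 0 0 0; 1 -0.1 0 0 0"}}

```text
clock: 6.75
eef_pos: [0.4312, 0.3364, 0.0749]
tool_rot: [0.482, 0.876, 0.0, -0.0]
ft_force: [-1.4, 2.4, 0.1]
grip_width: -0.0
grasp_force: 1.3
```

{"op": "send_rows", "data": {"motion": "1 -0.05 0 0 0; 1 -0.1 0 0 0; 1 -0.1 0 0 0"}}

```text
clock: 7.05
eef_pos: [0.4315, 0.3358, 0.0749]
tool_rot: [0.482, 0.876, 0.0, -0.001]
ft_force: [-2.7, 4.8, 0.2]
grip_width: 0.0002
grasp_force: 2.6
```

Resistance at tab-home as predicted. Back off, rise, pass over to the other side.

{"op": "send_rows", "data": {"motion": "1 0.6 0 0 0; 1 0.8 0 -2 0; 1 0.8 0 -4 0; 1 -2 0 -4 0; 1 -4.2 0 -4 0"}}

```text
clock: 7.55
eef_pos: [0.4556, 0.299, 0.1157]
tool_rot: [0.482, 0.876, 0.0, 0.002]
ft_force: [-1.1, 0.3, -0.1]
grip_width: 0.0003
grasp_force: 0.0
```

{"op": "send_rows", "data": {"motion": "1 0 0 0 0; 1 0 0 1.5 0; 1 0 0 3 0; 1 0 0 4 0; 1 0 0 4 0"}}

```text
clock: 8.05
eef_pos: [0.4532, 0.2989, 0.0731]
tool_rot: [0.482, 0.876, -0.002, -0.001]
ft_force: [-0.5, -0.1, -0.5]
grip_width: 0.0002
grasp_force: 0.0
```

```bash
python3 - <<'E'
from a import *
st()
im=vision.camera("scene")
a=im[190:300,340:440,::-1]
cv2.imwrite("pics/c4.png",cv2.resize(a,None,fx=5,fy=5,interpolation=cv2.INTER_CUBIC))
E
```

```text
t 8.05 frame xyz mm [ 23.3 -88.1  73.1] F frame [-0.48  0.19 -0.47] j [ 0.58  0.45 -0.13  0.99 -0.    1.59] w 0.0002
```

View pics/c4.png

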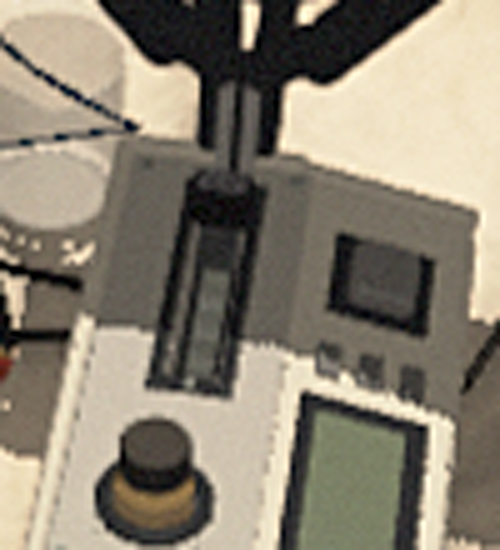

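Tab is at the home end (≈225,190), finger beyond it. Now push the other way, click by click.

{"op": "send_rows", "data": {"motion": "1 0.3 0 0 0; 1 0.6 0 0 0; 1 0.8 0 0 0; 1 1 0 0 0; 1 1 0 0 0"}}

```text
clock: 8.6
eef_pos: [0.4493, 0.3083, 0.0752]
tool_rot: [0.482, 0.876, 0.0, 0.0]
ft_force: [0.6, 0.8, 0.1]
grip_width: -0.0
grasp_force: 0.2
```

{"op": "send_rows", "data": {"motion": "1 0.1 0 0 0; 1 0.2 0 0 0; 1 0.2 0 0 0"}}

```text
clock: 8.9
eef_pos: [0.4489, 0.309, 0.0752]
tool_rot: [0.483, 0.876, -0.0, 0.001]
ft_force: [2.5, -4.7, 3.0]
grip_width: -0.0003
grasp_force: 2.5
```

```bash
python3 -c "
from a import *
st()"
```

```text
t 8.9 frame xyz mm [ 25.1 -77.2  75.2] F frame [-0.43 -5.26  3.01] j [ 0.6   0.44 -0.13  1.   -0.    1.61] w -0.0003
```

{"op": "send_rows", "data": {"motion": "1 0.2 0 0 0; 1 0.4 0 0 0; 1 0.6 0 0 0; 1 0.8 0 0 0; 1 0.8 0 0 0"}}

```text
clock: 9.4
eef_pos: [0.443, 0.3171, 0.0744]
tool_rot: [0.482, 0.876, -0.0, -0.001]
ft_force: [-0.0, -0.4, 0.2]
grip_width: 0.0002
grasp_force: 0.0
```

{"op": "send_rows", "data": {"motion": "1 0.2 0 0 0; 1 0.4 0 0 0; 1 0.6 0 0 0; 1 0.6 0 0 0"}}

```text
clock: 9.8
eef_pos: [0.4408, 0.3207, 0.0746]
tool_rot: [0.482, 0.876, -0.001, 0.001]
ft_force: [1.9, -4.0, -0.5]
grip_width: -0.0
grasp_force: 2.2
```

```bash
python3 -c "
from a import *
st()"
```

```text
t 9.8 frame xyz mm [ 24.6 -63.1  74.6] F frame [-0.55 -4.45 -0.46] j [ 0.63  0.45 -0.13  1.   -0.    1.64] w -0.0
```

Click 1 done (contact again 14 mm further). Next click 2.

{"op": "send_rows", "data": {"motion": "1 0.2 0 0 0; 1 0.4 0 0 0; 1 0.6 0 0 0; 1 0.8 0 0 0; 1 0.8 0 0 0"}}

```text
clock: 10.3
eef_pos: [0.436, 0.3293, 0.075]
tool_rot: [0.482, 0.876, 0.001, -0.0]
ft_force: [-0.3, 0.2, -0.7]
grip_width: 0.0002
grasp_force: 0.0
```

{"op": "send_rows", "data": {"motion": "1 0.2 0 0 0; 1 0.4 0 0 0; 1 0.5 0 0 0; 1 0.5 0 0 0"}}

```text
clock: 10.7
eef_pos: [0.4339, 0.3323, 0.0749]
tool_rot: [0.482, 0.876, -0.0, 0.001]
ft_force: [0.6, -2.6, 0.9]
grip_width: 0.0002
grasp_force: 1.3
```

```bash
python3 -c "
from a import *
st()"
```

```text
t 10.7 frame xyz mm [ 25.  -49.6  74.9] F frame [-0.85 -2.51  0.88] j [ 0.65  0.45 -0.13  1.   -0.    1.66] w 0.0002
```

Click 2. Now the third, stopping just past its crest.

{"op": "send_rows", "data": {"motion": "1 0.2 0 0 0; 1 0.4 0 0 0; 1 0.6 0 0 0; 1 0.8 0 0 0; 1 0.8 0 0 0"}}

```text
clock: 11.2
eef_pos: [0.4287, 0.3401, 0.0747]
tool_rot: [0.482, 0.876, 0.0, -0.001]
ft_force: [-0.3, 0.0, 0.5]
grip_width: 0.0
grasp_force: 0.0
```

```bash
python3 -c "
from a import *
st()"
```

```text
t 11.2 frame xyz mm [ 24.9 -40.2  74.7] F frame [-0.23  0.17  0.52] j [ 0.67  0.45 -0.12  1.    0.    1.68] w 0.0
```

{"op": "send_rows", "data": {"motion": "1 -1 0 0 0; 1 -1 0 -3 0; 1 -1 -2.5 -4 0; 1 -1 -5.7 -4 0; 1 -1 -5.7 -4 0"}}

```text
clock: 11.7
eef_pos: [0.3829, 0.2973, 0.1143]
tool_rot: [0.482, 0.876, -0.002, -0.001]
ft_force: [-0.2, -0.5, -0.3]
grip_width: -0.0
grasp_force: 0.0
```

```bash
python3 - <<'E'
from a import *
st()
p=np.load("p.npy")
im=vision.camera("scene")
a=cv2.resize(np.ascontiguousarray(im[190:300,340:440,::-1]),None,fx=5,fy=5,interpolation=cv2.INTER_CUBIC)
for y,col in((.042,(0,255,0)),):
    b=W(p,[[.025+sx*.01,y-.0615+sy*.006,.085] for sx,sy in((-1,-1),(1,-1),(1,1),(-1,1))])
    cv2.polylines(a,[np.int32((proj("scene",b)+.5-[340,190])*5)],True,col,1)
cv2.imwrite("pics/c5.png",a)
E
```

```text
t 11.7 frame xyz mm [-36.8 -51.5 114.3] F frame [-0.44 -0.35 -0.32] j [ 0.66  0.3  -0.23  1.04  0.    1.67] w -0.0
```

View pics/c5.png

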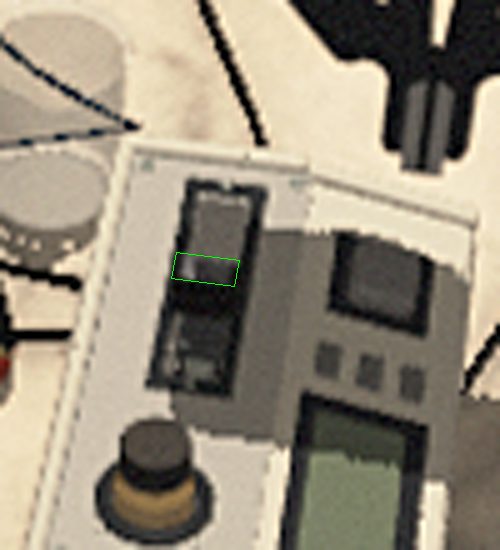

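Tab sits in click 3 (green outline matches). Lower over the key (≈385,275).

{"op": "send_rows", "data": {"motion": "1 0 0 0 0; 1 0 0 1.5 0; 1 0 0 3 0; 1 0 0 3 0"}}

```text
clock: 12.15
eef_pos: [0.3862, 0.2998, 0.083]
tool_rot: [0.482, 0.876, -0.001, -0.001]
ft_force: [-0.3, 0.1, 0.3]
grip_width: -0.0002
grasp_force: 0.0
```

```bash
python3 -c "
from a import *
st()"
```

```text
t 12.15 frame xyz mm [-32.6 -51.1  83. ] F frame [-0.24  0.22  0.3 ] j [ 0.66  0.34 -0.27  0.96  0.    1.67] w -0.0002
```

{"op": "send_rows", "data": {"motion": "1 0.1 0 0.5 0; 1 0.1 0 1 0; 1 0.1 0 1.3 0; 1 0.1 0 1.5 0; 1 0.1 0 1.5 0"}}

```text
clock: 12.65
eef_pos: [0.3859, 0.3011, 0.0697]
tool_rot: [0.482, 0.876, -0.0, -0.0]
ft_force: [0.4, -0.3, -0.6]
grip_width: 0.0001
grasp_force: 0.0
```

{"op": "send_rows", "data": {"motion": "1 0 0 0.1 0; 1 0 0 0.2 0; 1 0 0 0.2 0"}}

```text
clock: 12.95
eef_pos: [0.386, 0.3012, 0.0678]
tool_rot: [0.482, 0.876, 0.0, -0.0]
ft_force: [-0.9, 0.7, -0.6]
grip_width: 0.0002
grasp_force: 0.0
```

{"op": "send_rows", "data": {"motion": "1 0 0 0.1 0; 1 0 0 0.2 0; 1 0 0 0.2 0"}}

```text
clock: 13.25
eef_pos: [0.3862, 0.3013, 0.0659]
tool_rot: [0.482, 0.876, 0.0, 0.0]
ft_force: [-0.3, 0.1, 1.4]
grip_width: -0.0004
grasp_force: 0.7
```

{"op": "send_rows", "data": {"motion": "1 0 0 0.1 0; 1 0 0 0.2 0; 1 0 0 0.2 0"}}

```text
clock: 13.55
eef_pos: [0.3865, 0.3015, 0.0641]
tool_rot: [0.482, 0.876, 0.001, 0.0]
ft_force: [1.0, -0.5, 2.9]
grip_width: 0.0004
grasp_force: 1.4
```

{"op": "send_rows", "data": {"motion": "1 0 0 0.1 0; 1 0 0 0.2 0; 1 0 0 0.2 0"}}

```text
clock: 13.85
eef_pos: [0.3868, 0.3017, 0.0625]
tool_rot: [0.482, 0.876, 0.001, 0.0]
ft_force: [0.9, 0.5, 6.5]
grip_width: -0.0
grasp_force: 2.8
```

{"op": "send_rows", "data": {"motion": "1 0 0 0.1 0; 1 0 0 0.2 0; 1 0 0 0.2 0; 1 0 0 0.2 0"}}

```text
clock: 14.25
eef_pos: [0.3869, 0.3018, 0.0621]
tool_rot: [0.482, 0.876, 0.001, 0.001]
ft_force: [-2.7, -2.1, 17.9]
grip_width: -0.0001
grasp_force: 8.5
```

Hard bottom reached (17.9 N, no further travel). Release and retreat upward.

{"op": "send_rows", "data": {"motion": "1 0 0 -0.3 0; 1 0 0 -1 0; 1 0 0 -3 0; 1 0 0 -6 0; 1 0 0 -9 0"}}

```text
clock: 14.75
eef_pos: [0.3848, 0.3003, 0.1497]
tool_rot: [0.482, 0.876, -0.002, -0.001]
ft_force: [0.9, 0.8, -0.3]
grip_width: -0.0004
grasp_force: 0.0
```

{"op": "send_rows", "data": {"motion": "1 0 -3 -4 0; 1 0 -6 -8 0; 1 0 -6 -8 0; 1 0 -6 -8 0"}}

```text
clock: 15.15
eef_pos: [0.3352, 0.2691, 0.2306]
tool_rot: [0.482, 0.876, 0.001, 0.0]
ft_force: [0.8, -0.6, -0.4]
grip_width: 0.0002
grasp_force: 0.0
```

```bash
python3 - <<'E'
from a import *
st()
im=vision.camera("scene")
cv2.imwrite("pics/c6.png",cv2.resize(im[180:370,300:460,::-1],None,fx=3.1,fy=3.1,interpolation=cv2.INTER_CUBIC))
E
```

```text
t 15.15 frame xyz mm [-92.2 -49.5 230.6] F frame [ 0.31 -0.95 -0.38] j [ 0.68  0.1  -0.17  1.3   0.    1.68] w 0.0002
```

View pics/c6.png

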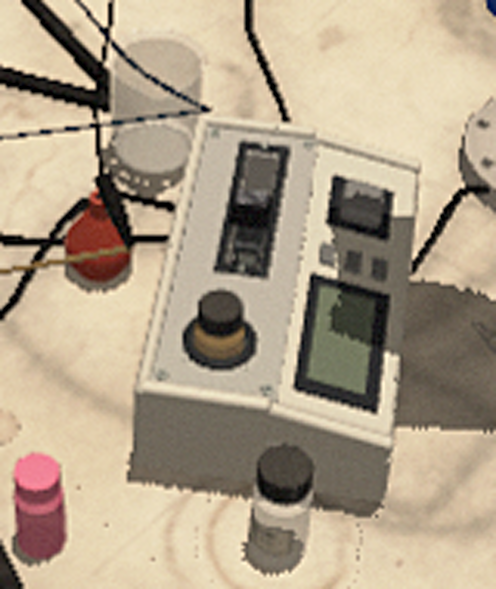

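The lever is still in click 3 (≈250,205), the key is up, and the vial and bystanders are undisturbed.

```bash
python3 -c "
from a import *
print(workorder.job_done())"
```

```text
the job is handed in; nothing more can be done
None
```

I pushed the lever home, then three clicks out to the third filter, and pressed the read key to its stop and let it come up. The last picture showed the lever still in click 3 and the vial and bystanders undisturbed, and the job is handed in (about 15 s on the robot clock, no verdict returned).

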